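# Press the proud vial home and confirm on the sampler pad

## Robot

A 6-joint arm with a two-finger parallel gripper is mounted at the origin on the work surface. World frame = base frame: x ahead of the robot, y to its left, z up, the work surface at z = 0. Lengths are in m, angles in degrees, forces in N, time in s.
With the tool pointing down it reaches from about 0.25 to 0.725 m from the base axis. Payload 9.7 kg.
Tool frame: the origin (TCP) lies on the centre line of the jaws, within the pads' length; the fingertips stand 22 mm ahead of it and the grasp point (between the pads) lies 3 mm ahead of it; z points along the fingers, y is the direction in which the jaws open and shut (so a half turn about z gives the same grasp; the last joint's range is limited). The gripper opens to 85 mm and grips with 20 to 120 N. Pads are 22 mm wide; open, the fingers measure 114 mm over their backs; the gripper's body (76 mm by 85 mm) begins 54 mm behind the grasp point. The pads swing forward as they close: fully open they stand 13 mm farther back than shut.
Start: joints at [-71.047, 4.979, 10.078, 95.1, 0, 90], TCP at [0.179, -0.52, 0.229] pointing down, gripper open.
Joint ranges: [-179.16, 179.16], [-48.56, 103.87], [-65.8, 70.77], [-126.05, 130.52], [-82.76, 87.17], [-180, 180]. Speed limits (degrees/s): [127.2, 127.2, 147.25, 180, 180, 180].

## Interface

Orientations are given as [roll, pitch, yaw] about the fixed x, y, z axes, in that order (R = Rz(yaw) Ry(pitch) Rx(roll)).
In Python, from workcell import monitor, eyes, job gives the robot as it stands. The module is installed in compiled form; this text tells all that it offers.
- The arm moves only by the tool drive_tool, never from a script. Its argument "plan" is a list of rows, each a list of 3 entries, a list of its own where there are three numbers: the opening, from 0 (shut) to 1 (fully open), then the shift along the world's x, y, z in m, then the turn about the world's z in degrees. In form: [[gripper, [x, y, z], yaw], ...]. A call has 1 to 10 rows; each row shifts and turns the commanded pose from where the row before left it; what a row does not reach is not made up. A row lasts 1/8 s, in which the tool goes at most 62.5 mm and 10.7 degrees, less where a joint would pass 70% of its speed; a pose out of reach is approached as far as the arm can. A call is refused whole if a number of a shift passes 0.0625 or a number of a turn 10.7, either way. A call with a gripper value outside its range is refused whole. The fingers move at their own pace and stop on an object; "grip_force" is the grip in N (left out, the last holds). Time passes only in rows, so rows that do not move let the fingers close. It gives the time, the measured TCP pose, the force and the opening at its end, in the units of the state.
- monitor.get_obs(): the state, without advancing time (a new reading comes with each control period).
- eyes.camera(name): name is "scene" or "top"; returns (picture, depth): 400x640x3 uint8, red, green, blue; 400x640 float32, m along the optical axis (not along the pixel's ray), 0 where there is no reading.
- eyes.camera_params(name): a dict with "fx", "fy", "cx", "cy" (pixels), "extrinsics" (4x4, takes a point from world to camera coordinates). Camera axes: x right, y down, z forward; pixel columns grow to the right and rows downward; lengths in m; the calibration is good to about 2 mm. A picture is of the moment at which its call begins. camera_params takes no time and is no camera call.
- job.job_done(): hands the job in, once; it reports no verdict.
The state is a dict: "time": time; "q": joint angles; "qd": joint speeds; "joint_efforts": joint torques, N m; "ee_pos": TCP position; "tcp_rot": TCP orientation; "wrist_force": force on the tool from outside, world axes, zero at the start; "torque": the same for the moment, N m; "opening": finger opening in m.
Only numpy, scipy, OpenCV 4.12 (cv2) and the standard library are available. Lean on these libraries where they do the work, as an engineer would, in place of code of your own. Each camera call takes 0.05 s, during which the arm holds its last target.

## Task

The blue-capped vial stands proud in the lime-green rack, where the sampler's needle would hit it. With the tips of the fingers press it gently straight down until it is fully home like the others, then press the green button on the control pad fully in, let it spring back, and withdraw. Only press: do not pull the vial up, do not touch the red-capped vials or the other three buttons, and leave everything else where it is.

Things in the scene. Friction and masses are not known exactly. Their poses are not given: they have to be found in the camera images.
- rack: Lime-green vial rack, a fixed block 110 (x) by 162 (y) by 50 mm high with six bores 24.5 mm wide and 40 mm deep, in two rows of three at x = -26, +26 mm and y = -52, 0, +52 mm; origin at the centre of its underside, which lies on the table, z up. Its place, turn and side of the table vary.
- blue_vial: The place of the blue-capped glass vial: origin at the centre of the floor of its bore (10 mm above the table), fixed, z up, axes parallel to the rack's. The vial is 23 mm wide and 78 mm tall, its flat-topped cap 21 mm wide. It may stand in any of the six bores; red-capped vials of the same size fill the other five, 52 mm apart between centres.
- vial_travel (a joint): How far the blue-capped vial is pushed in, m: 0 fully home on the floor of the bore (the stop; its cap is then level with the red ones, 88 mm above the table), negative when it stands proud (-0.010 to -0.017 at the start). It is a snug fit that stays where it is left: about 2.5 N of friction to push it down or to pull it up.
- blue_cap_top (a point): Centre of the flat top of the blue cap; moves with the vial. 98 to 105 mm above the table at the start, 88 mm when fully home.
- pad: Sampler control pad, a fixed dark box 140 by 140 by 30 mm high with four round buttons at x, y = +-29 mm; origin at the centre of its underside, on the table, z up. Its place and turn vary, and which button is where.
- green (a joint): Travel of the green button, m: 0 out, 0.006 fully in. It springs back when let go. It starts to move at about 1.5 N and fully in takes 5 N.
- green_top (a point): Centre of the top of the green button (28 mm wide); 52 mm above the table when out, 46 mm when fully in; 10 mm above its black collar (44 mm wide) when out.
- green_base: Black collar of the green button, 44 mm wide, 12 mm high, with the button in it; origin at the centre of its underside, on the pad's top.
- red (a joint): Travel of the red button, m: 0 out, 0.006 fully in; like the green one. Must be left alone.
- red_base: Black collar of the red button (44 mm wide, 12 mm high) with the button in it, top 22 mm above this origin, which is at the centre of its underside on the pad's top. Must be left alone.
- yellow (a joint): Travel of the yellow button, m: 0 out, 0.006 fully in; like the green one. Must be left alone.
- yellow_base: Black collar of the yellow button (44 mm wide, 12 mm high) with the button in it, top 22 mm above this origin, which is at the centre of its underside on the pad's top. Must be left alone.
- white (a joint): Travel of the white button, m: 0 out, 0.006 fully in; like the green one. Must be left alone.
- white_base: Black collar of the white button (44 mm wide, 12 mm high) with the button in it, top 22 mm above this origin, which is at the centre of its underside on the pad's top. Must be left alone.
- red_vial1: Loose glass vial with a red cap, 23 mm wide, 78 mm tall, standing fully home in a bore of the rack; origin at the centre of its underside, z up. Must be left alone.
- red_vial2: Loose glass vial with a red cap, 23 mm wide, 78 mm tall, standing fully home in a bore of the rack; origin at the centre of its underside, z up. Must be left alone.
- red_vial3: Loose glass vial with a red cap, 23 mm wide, 78 mm tall, standing fully home in a bore of the rack; origin at the centre of its underside, z up. Must be left alone.
- red_vial4: Loose glass vial with a red cap, 23 mm wide, 78 mm tall, standing fully home in a bore of the rack; origin at the centre of its underside, z up. Must be left alone.
- red_vial5: Loose glass vial with a red cap, 23 mm wide, 78 mm tall, standing fully home in a bore of the rack; origin at the centre of its underside, z up. Must be left alone.
- amber_bottle: Loose amber glass bottle, 66 mm wide, 110 mm tall, standing on the left; origin at the centre of its underside.
- jar: Loose white jar with a grey lid, 60 mm wide, 75 mm tall, standing on the right; origin at the centre of its underside.
- screwdriver: Loose screwdriver lying across the table beyond the rack and pad; origin on the table under it, x along it from handle to tip.

How it is judged (in metres and radians):
On the way, in this order (a step that is already met when the one before it is completed fails the run):
1. the blue-capped vial is pressed fully home (value of joint vial_travel above -0.0025 m), for 0.2 s.
2. the green button is pressed in (value of joint green above 0.0045 m), for 0.05 s.
At the end, for the whole second after the job is handed in: The blue-capped vial is within 2.5 mm of fully home; the green and the other three buttons are out again (within 1.5 mm); the red-capped vials stand upright within 6 mm of where they were; the bottle, jar and screwdriver are within 20 mm of where they were (value of joint vial_travel above -0.0025 m and value of joint each of green, red, yellow, white below 0.0015 m and distance of each of red_vial1, red_vial2, red_vial3, red_vial4, red_vial5 from where it was at the start of the episode below 0.006 m and angle between each of red_vial1, red_vial2, red_vial3, red_vial4, red_vial5's own z axis and vertical below 0.15 rad and distance of each of amber_bottle, jar, screwdriver from where it was at the start of the episode below 0.02 m); the robot touches nothing.
It fails at once if the blue-capped vial is pulled up (more than 3 mm above the highest start) (value of joint vial_travel below -0.02 m).
It fails at once if the green button is pressed before the vial is home (value of joint green above 0.003 m and value of joint vial_travel below -0.0035 m).
It fails at once if the vial or the green button is pressed harder than 40 N (contact force between any of the arm, the fingers and blue_vial above 40 N or contact force between any of the arm, the fingers and green_base above 40 N).
It fails at once if a red-capped vial or another button is touched (more than 1 N) or pressed (contact force between any of the arm, the fingers and red_vial1 above 1 N or contact force between any of the arm, the fingers and red_vial2 above 1 N or contact force between any of the arm, the fingers and red_vial3 above 1 N or contact force between any of the arm, the fingers and red_vial4 above 1 N or contact force between any of the arm, the fingers and red_vial5 above 1 N or contact force between any of the arm, the fingers and red_base above 1 N or contact force between any of the arm, the fingers and yellow_base above 1 N or contact force between any of the arm, the fingers and white_base above 1 N or value of joint any of red, yellow, white above 0.002 m).
It fails at once if a red-capped vial is lifted or shifted more than 8 mm, or the bottle, jar or screwdriver more than 20 mm (distance of any of red_vial1, red_vial2, red_vial3, red_vial4, red_vial5 from where it was at the start of the episode above 0.008 m or distance of any of amber_bottle, jar, screwdriver from where it was at the start of the episode above 0.02 m).
It also fails if it takes over 51 s, if anything falls off the work surface, if the arm or the gripper's body presses on something with over 40 N, if the wrist force passes 120 N, or if a joint passes its speed limit or range.

## Working session

There is one attempt and no reset: what is moved stays moved. The work goes in short steps, Python scripts to look and compute and a tool call to move; the robot and the scene stay as the last step left them, time stands still between calls to the robot, and variables do not carry over. Pictures are saved under pics/ and viewed, and the job is handed in when it is done.

Besides the shell and the picture viewer there is one more tool, called after ">>>" by a JSON object that holds its "fn" and its "kwargs". drive_tool: Moves the arm, as the interface text tells. Its arguments: {"type":"object","properties":{"plan":{"type":"array","items":{"type":"array"}},"grip_force":{"type":"number"}},"required":["plan"]}

```bash
mkdir -p pics
python3 - <<'E'
from workcell import monitor, eyes, job
import cv2,numpy as np
o=monitor.get_obs();print(o)
for n in("scene","top"):
    p,d=eyes.camera(n);cv2.imwrite(f"pics/{n}0.png",p[:,:,::-1]);np.savez(f"{n}0.npz",p=p,d=d,**{k:v for k,v in eyes.camera_params(n).items()})
    print(eyes.camera_params(n))
E
```

```text
{'time': 0.0, 'q': array([-7.10481252e+01,  5.01346480e+00,  1.00367428e+01,  9.50959640e+01,
        1.28454066e-03,  8.99998595e+01]), 'qd': array([-0.03309995, -0.03605382,  0.02117556, -0.11983357, -0.17696431,
        0.01561414]), 'joint_efforts': array([ 5.29457539e-04, -5.20395541e+01,  4.64796317e+01,  1.63446693e-02,
        7.77834816e-05,  1.61836232e-05]), 'ee_pos': array([ 0.17857039, -0.52000473,  0.22808084]), 'tcp_rot': array([-1.79927314e+02, -1.28471786e-03,  1.89520136e+01]), 'wrist_force': array([ 0.34911596, -0.21191637,  0.25134887]), 'torque': array([0.00591373, 0.00971288, 0.04046184]), 'opening': 0.08544243254721538}
{'fx': 384.09601996894526, 'fy': 384.09601996894526, 'cx': 319.2459270769214, 'cy': 199.31071884273157, 'extrinsics': array([[-0.52268016,  0.85249585, -0.00750147,  0.31811937],
       [ 0.59939791,  0.36121582, -0.71431455, -0.29693366],
       [-0.60624054, -0.37785441, -0.69978457,  1.30905208],
       [ 0.        ,  0.        ,  0.        ,  1.        ]])}
{'fx': 451.9660228466874, 'fy': 451.9660228466874, 'cx': 317.02134061493484, 'cy': 202.59607929919514, 'extrinsics': array([[ 0.02373006, -0.99962983,  0.01330768, -0.02775001],
       [-0.99620984, -0.02475894, -0.0833844 ,  0.59219671],
       [ 0.08368302, -0.01127853, -0.9964286 ,  1.21555452],
       [ 0.        ,  0.        ,  0.        ,  1.        ]])}
```

View pics/scene0.png

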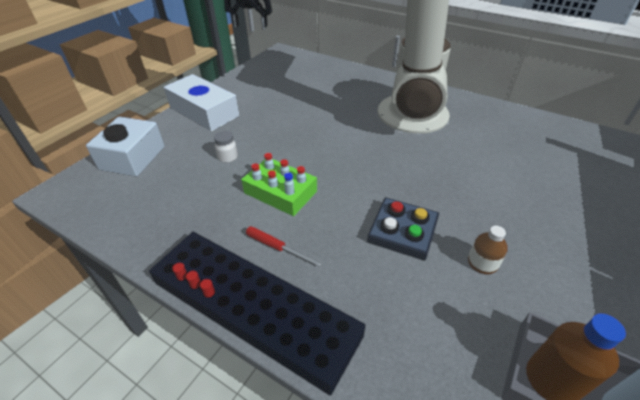

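View pics/top0.png

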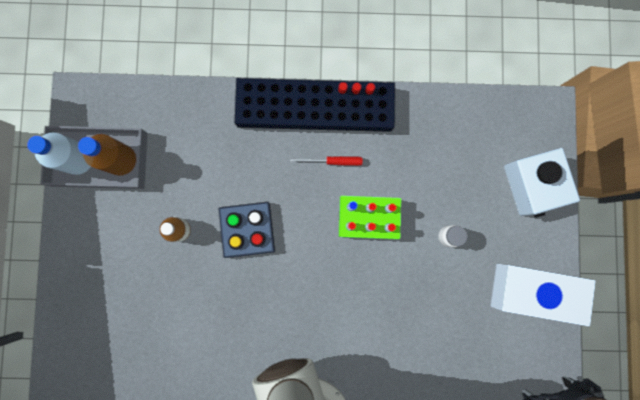

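The blue cap is at (353,206) in top, the far-left corner bore of the rack. The green button is at (233,220), the far-left one on the pad.

```bash
cat > h.py <<'E'
import cv2,numpy as np
def load(n,s='0'):
    return np.load(f"{n}{s}.npz")
def ray(z,uv,h):
    E=z['extrinsics'];R=E[:3,:3];t=E[:3,3];c=-R.T@t
    d=R.T@np.array([(uv[0]-z['cx'])/z['fx'],(uv[1]-z['cy'])/z['fy'],1])
    return c+d*(h-c[2])/d[2], c, d/np.linalg.norm(d)
def blobs(z,lo,hi,roi,mn=6):
    hsv=cv2.cvtColor(z['p'],cv2.COLOR_RGB2HSV)
    m=cv2.inRange(hsv,lo,hi); k=np.zeros_like(m);x0,y0,x1,y1=roi;k[y0:y1,x0:x1]=255;m&=k
    n,l,s,c=cv2.connectedComponentsWithStats(m)
    return [(c[i],s[i]) for i in range(1,n) if s[i][4]>=mn],l
E
python3 - <<'E'
from h import *
T=load('top');S=load('scene')
def show(name,z,lo,hi,roi,h):
    for c,s in blobs(z,lo,hi,roi)[0]:
        p=ray(z,c,h)[0]; dd=z['d'][int(round(c[1])),int(round(c[0]))]
        E=z['extrinsics'];q=np.array([(c[0]-z['cx'])/z['fx']*dd,(c[1]-z['cy'])/z['fy']*dd,dd]);w=E[:3,:3].T@(q-E[:3,3])
        print(name,c.round(1),s,p.round(4),'depth',w.round(4))
rt=(335,190,410,245);rp=(215,198,275,260)
show('T blue',T,(105,120,60),(130,255,255),rt,.1)
show('T redcap',T,(0,130,80),(8,255,255),rt,.088)
show('T lime',T,(40,150,100),(60,255,255),rt,.05)
show('T green',T,(50,120,60),(75,255,255),rp,.052)
show('T redb',T,(0,130,80),(8,255,255),rp,.052)
show('T yel',T,(15,130,80),(32,255,255),rp,.052)
show('T white',T,(0,0,190),(180,40,255),rp,.052)
rs=(235,145,325,215);rq=(365,190,445,260)
show('S blue',S,(105,120,60),(130,255,255),rs,.1)
show('S redcap',S,(0,130,80),(8,255,255),rs,.083)
show('S green',S,(50,120,60),(75,255,255),rq,.052)
show('S redb',S,(0,130,80),(8,255,255),rq,.052)
show('S yel',S,(15,130,80),(32,255,255),rq,.052)
show('S white',S,(0,0,190),(180,40,255),rq,.052)
a=cv2.resize(T['p'][185:270,210:420,::-1],None,fx=3.8,fy=3.8,interpolation=cv2.INTER_CUBIC);cv2.imwrite('pics/tz.png',a)
a=cv2.resize(S['p'][140:260,235:445,::-1],None,fx=3.8,fy=3.8,interpolation=cv2.INTER_CUBIC);cv2.imwrite('pics/sz.png',a)
E
```

```text
T blue [352.6 205.4] [349 202   8   8  50] [ 0.5814 -0.1044  0.1   ] depth [ 0.5811 -0.104   0.1043]
T redcap [372.3 206.2] [369 204   7   7  27] [ 0.5816 -0.1569  0.088 ] depth [ 0.5816 -0.157   0.0873]
T redcap [392.2 207.1] [389 204   7   7  27] [ 0.5806 -0.209   0.088 ] depth [ 0.5806 -0.2091  0.0877]
T redcap [351.8 225.7] [349 223   6   7  27] [ 0.5295 -0.1044  0.088 ] depth [ 0.5293 -0.1039  0.0931]
T redcap [371.8 226.3] [369 223   6   7  27] [ 0.5293 -0.1564  0.088 ] depth [ 0.5294 -0.1568  0.0848]
T redcap [391.3 226.8] [389 224   6   7  31] [ 0.529  -0.2071  0.088 ] depth [ 0.529  -0.2069  0.0889]
T lime [369.2 217.4] [ 339  196   62   43 1922] [ 0.5542 -0.154   0.05  ] depth [ 0.5544 -0.1544  0.0473]
T green [232.6 219.6] [227 214  12  12 116] [0.5393 0.2112 0.052 ] depth [0.5396 0.2124 0.0451]
T redb [256.8 238.5] [252 234  11  11  92] [0.4905 0.145  0.052 ] depth [0.4905 0.1449 0.0528]
T yel [235.1 241.3] [230 236  12  12 112] [0.4819 0.2023 0.052 ] depth [0.4819 0.2021 0.0529]
T white [254.3 217.1] [249 213  11   9  76] [0.5475 0.1537 0.052 ] depth [0.5476 0.1538 0.050
[... 299 characters left out ...]
3  0.0838]
S redcap [254.7 166.7] [252 164   6   6  32] [ 0.5814 -0.2086  0.083 ] depth [ 0.5843 -0.2057  0.0863]
S redcap [300.3 169.4] [297 167   7   6  34] [ 0.5306 -0.1031  0.083 ] depth [ 0.5323 -0.1019  0.0848]
S redcap [271.5 173.8] [269 171   6   6  32] [ 0.5819 -0.1552  0.083 ] depth [ 0.5871 -0.1506  0.0889]
S green [415.  230.2] [409 225  13  12 128] [0.5446 0.2132 0.052 ] depth [0.5438 0.213  0.0511]
S redb [396.7 206.6] [391 203  12   8  72] [0.4968 0.1483 0.052 ] depth [0.4967 0.1483 0.0519]
S yel [420.7 213.3] [415 209  12  10  97] [0.4884 0.2052 0.052 ] depth [0.4876 0.2051 0.0511]
S white [390.5 221.8] [386 218  10   9  71] [0.5493 0.1559 0.052 ] depth [0.5483 0.1556 0.0509]
```

View pics/tz.png

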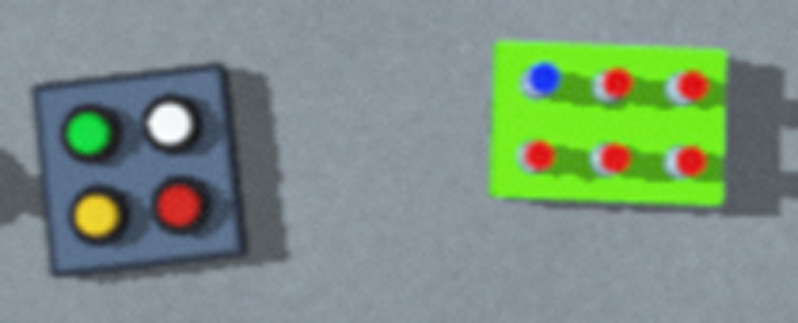

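View pics/sz.png

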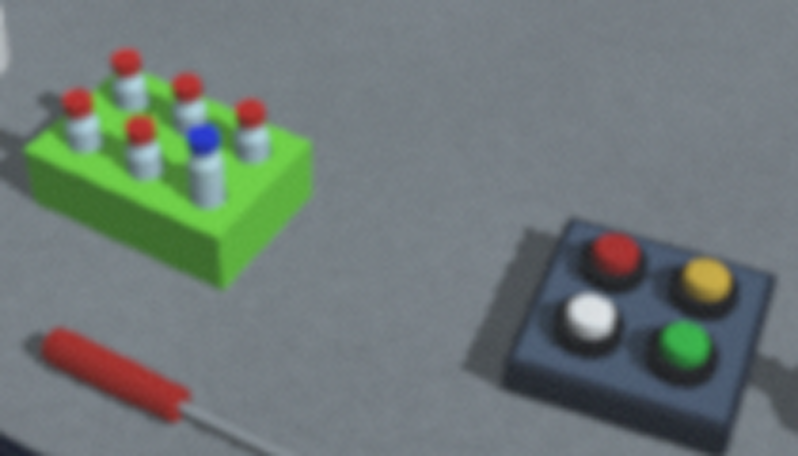

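>>> {"fn": "drive_tool", "kwargs": {"plan": [[0, [0.033, 0.034, 0], -1.9], [0, [0.033, 0.034, 0], -1.9], [0, [0.033, 0.034, 0], -1.9], [0, [0.033, 0.034, 0], -1.9], [0, [0.033, 0.034, 0], -1.9], [0, [0.033, 0.034, 0], -1.9], [0, [0.033, 0.034, 0], -1.9], [0, [0.033, 0.034, 0], -1.9], [0, [0.033, 0.034, 0], -1.9], [0, [0.033, 0.034, 0], -1.9]], "grip_force": 30}}

```text
time: 1.35
ee_pos: [0.5095, -0.1788, 0.2285]
tcp_rot: [-180.0, 0.0, -0.1]
wrist_force: [-0.2, -0.4, 0.6]
opening: -0.0001
```

>>> {"fn": "drive_tool", "kwargs": {"plan": [[0, [0.033, 0.034, 0], 0], [0, [0.033, 0.034, 0], 0], [0, [0, 0, -0.03], 0], [0, [0, 0, 0], 0], [0, [0, 0, 0], 0]]}}

```text
time: 1.98
ee_pos: [0.5744, -0.1125, 0.1996]
tcp_rot: [180.0, -0.0, -0.1]
wrist_force: [1.3, 0.1, 0.8]
opening: -0.0002
```

>>> {"fn": "drive_tool", "kwargs": {"plan": [[0, [0.0075, 0.0085, 0], 0], [0, [0, 0, -0.025], 0], [0, [0, 0, -0.025], 0], [0, [0, 0, 0], 0], [0, [0, 0, 0], 0]]}}

```text
time: 2.6
ee_pos: [0.5827, -0.1037, 0.1504]
tcp_rot: [180.0, -0.1, -0.1]
wrist_force: [-0.2, -0.2, 0.6]
opening: -0.0
```

Run:
```python
from workcell import monitor, eyes
import cv2,numpy as np
for n in("scene","top"):
    p,d=eyes.camera(n);np.savez(f"{n}1.npz",p=p,d=d,**eyes.camera_params(n))
    q=p[80:220,200:410] if n=="scene" else p[150:270,270:450]
    cv2.imwrite(f"pics/{n}1.png",cv2.resize(q[:,:,::-1],None,fx=3.8,fy=3.8,interpolation=cv2.INTER_CUBIC))
o=monitor.get_obs();print(o['ee_pos'],o['wrist_force'],o['time'])
```

```text
[ 0.58280493 -0.10377851  0.15043325] [0.32431823 0.36040462 0.71677353] 2.7
```

View pics/scene1.png

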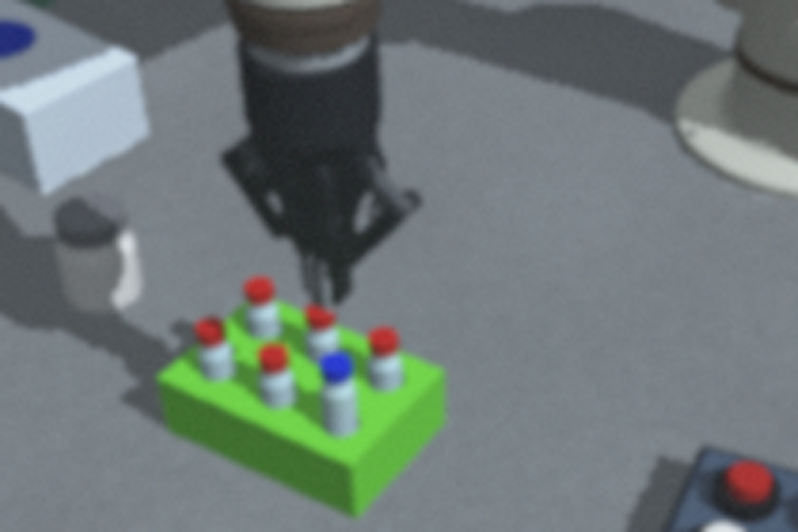

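View pics/top1.png

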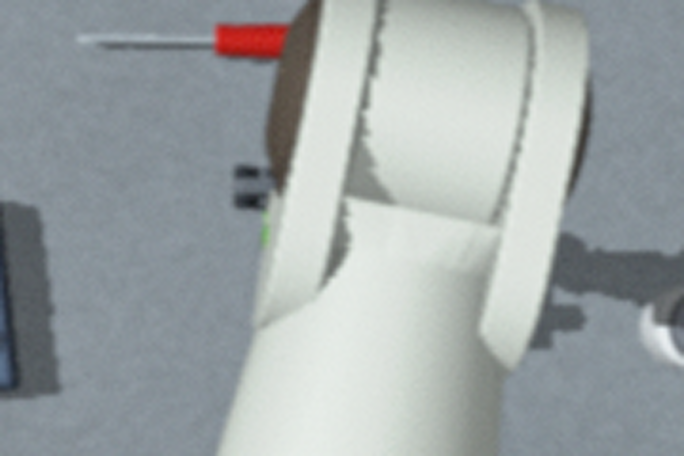

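Shut fingertips end at about scene crop (330,300), full pixel (287,159), above the blue cap at (337,365). I'll check that against the projection of the nominal tip.

Run:
```python
from h import *
z=load('scene','1');E=z['extrinsics']
for h in (.135,.128,.12,.115,.105):
    q=E@np.array([.5828,-.1038,h,1]);print(h,q[:2]/q[2]*z['fx']+[z['cx'],z['cy']])
T=load('scene','1')
for c,s in blobs(T,(105,120,60),(130,255,255),(275,165,305,190))[0]:print(c,s,T['d'][int(c[1]),int(c[0])])
```

```text
0.135 [286.82846953 164.53412571]
0.128 [287.02613778 166.84354424]
0.12 [287.24944135 169.45246803]
0.115 [287.38761769 171.06682453]
0.105 [287.6608224  174.25875854]
[288.08928571 176.08928571] [284 172   9   9  56] 0.9212098
```

Run:
```python
from h import *
z=load('scene','1');E=z['extrinsics']
for v in range(146,170,2):
  print(v,[z['p'][v,u].sum() for u in range(278,296,2)],[round(float(z['d'][v,u]),3) for u in range(278,296,2)])
for v in (154,158):
  for u in (282,286,290):
    d=z['d'][v,u];q=np.array([(u-z['cx'])/z['fx']*d,(v-z['cy'])/z['fy']*d,d]);print(u,v,(E[:3,:3].T@(q-E[:3,3])).round(4))
```

```text
146 [np.uint64(253), np.uint64(155), np.uint64(148), np.uint64(125), np.uint64(123), np.uint64(118), np.uint64(132), np.uint64(127), np.uint64(134)] [0.857, 0.854, 0.855, 0.845, 0.841, 0.843, 0.836, 0.832, 0.83]
148 [np.uint64(317), np.uint64(215), np.uint64(199), np.uint64(171), np.uint64(136), np.uint64(119), np.uint64(121), np.uint64(127), np.uint64(233)] [1.177, 0.865, 0.859, 0.85, 0.844, 0.847, 0.842, 0.834, 0.831]
150 [np.uint64(331), np.uint64(215), np.uint64(200), np.uint64(238), np.uint64(183), np.uint64(129), np.uint64(144), np.uint64(238), np.uint64(363)] [1.169, 0.867, 0.86, 0.857, 0.862, 0.854, 0.862, 0.868, 1.164]
152 [np.uint64(348), np.uint64(229), np.uint64(216), np.uint64(246), np.uint64(208), np.uint64(122), np.uint64(143), np.uint64(278), np.uint64(390)] [1.158, 0.872, 0.865, 0.858, 0.86, 0.858, 0.863, 0.87, 1.161]
154 [np.uint64(370), np.uint64(247), np.uint64(223), np.uint64(270), np.uint64(306), np.uint64(139), np.uint64(142), np.uint64(265), np.uint64(384)] [1.153, 0.879, 0.867, 0.864, 0.863, 0.864, 0.866, 0.875, 1.154]
156 [np.uint64(386), np.uint64(300), np.
[... 947 characters left out ...]
nt64(393)] [1.042, 0.994, 0.982, 0.979, 0.983, 0.991, 1.113, 1.122, 1.12]
166 [np.uint64(296), np.uint64(309), np.uint64(275), np.uint64(322), np.uint64(425), np.uint64(457), np.uint64(403), np.uint64(398), np.uint64(394)] [1.033, 1.036, 0.983, 0.982, 0.987, 1.035, 1.11, 1.114, 1.109]
168 [np.uint64(268), np.uint64(317), np.uint64(418), np.uint64(527), np.uint64(606), np.uint64(552), np.uint64(409), np.uint64(402), np.uint64(402)] [1.025, 1.031, 0.994, 0.992, 0.995, 1.0, 1.024, 1.026, 1.027]
282 154 [ 0.5946 -0.1057  0.1731]
286 154 [ 0.5927 -0.0959  0.1757]
290 154 [ 0.5863 -0.0895  0.174 ]
282 158 [ 0.5963 -0.1054  0.1629]
286 158 [ 0.5935 -0.0962  0.1647]
290 158 [ 0.5871 -0.0897  0.1631]
```

By depth and row, the tips look to be near z≈0.157. The nominal value is 0.128, so these disagree. I'll descend carefully, using force feedback and further looks.

>>> {"fn": "drive_tool", "kwargs": {"plan": [[0, [-0.001, 0, -0.01], 0], [0, [0, 0, -0.006], 0], [0, [0, 0, 0], 0], [0, [0, 0, 0], 0]]}}

```text
time: 3.2
ee_pos: [0.5811, -0.1037, 0.1328]
tcp_rot: [-180.0, 0.0, -0.0]
wrist_force: [0.5, 0.8, -0.2]
opening: -0.0
```

```bash
cat > look.py <<'E'
import sys
from workcell import monitor, eyes
import cv2,numpy as np
k=sys.argv[1];x0,y0,w,h=map(int,sys.argv[2:6])
p,d=eyes.camera("scene");np.savez(f"scene{k}.npz",p=p,d=d,**eyes.camera_params("scene"))
f=min(800/w,600/h)
cv2.imwrite(f"pics/s{k}.png",cv2.resize(p[y0:y0+h,x0:x0+w,::-1],None,fx=f,fy=f,interpolation=cv2.INTER_CUBIC))
o=monitor.get_obs();print(o['ee_pos'],o['wrist_force'],o['time'],'scale',f)
E
python3 look.py 2 240 120 100 75
```

```text
[ 0.58123138 -0.10369273  0.13296727] [-0.6603918   1.41183968 -0.7496242 ] 3.25 scale 8.0
```

View pics/s2.png

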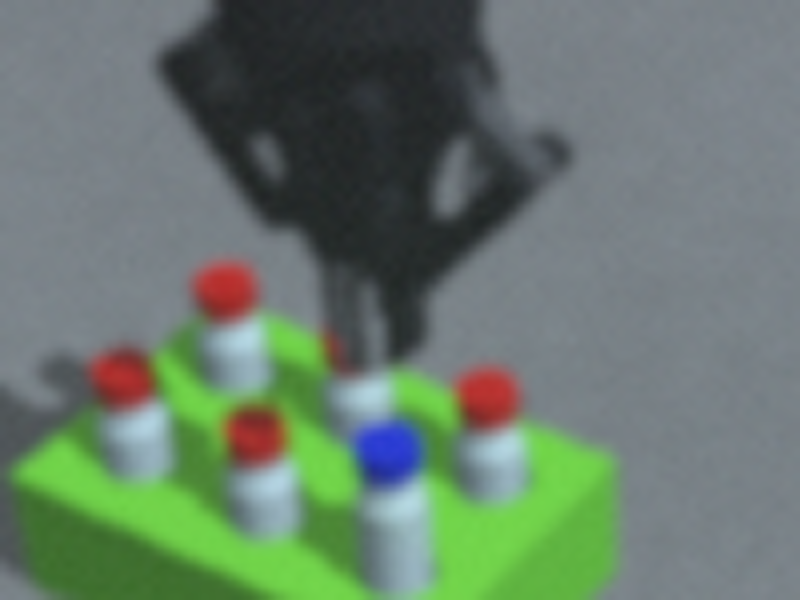

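```bash
cat > cloud.py <<'E'
import sys
from h import *
z=load('scene',sys.argv[1]);E=z['extrinsics'];d=z['d'];x0,y0,x1,y1=map(int,sys.argv[2:6])
v,u=np.mgrid[y0:y1,x0:x1];D=d[v,u]
q=np.stack([(u-z['cx'])/z['fx']*D,(v-z['cy'])/z['fy']*D,D],-1)
w=(q-E[:3,3])@E[:3,:3]
for r in range(y1-y0):
    print(y0+r,[tuple((w[r,c]*1000).round().astype(int).tolist()) for c in range(0,x1-x0,2)])
E
python3 cloud.py 2 279 154 297 178
```

```text
154 [(422, -256, -1), (590, -113, 167), (592, -105, 171), (596, -96, 178), (596, -91, 180), (591, -89, 177), (594, -81, 183), (594, -76, 184), (593, -70, 186)]
155 [(424, -255, -3), (588, -114, 162), (592, -105, 169), (593, -98, 172), (593, -93, 174), (588, -91, 172), (583, -89, 169), (594, -76, 182), (593, -71, 183)]
156 [(430, -250, -1), (588, -114, 159), (593, -105, 167), (594, -99, 170), (588, -97, 166), (588, -91, 169), (581, -91, 164), (594, -76, 179), (405, -209, -1)]
157 [(431, -249, -3), (588, -115, 157), (593, -105, 163), (592, -100, 165), (590, -96, 165), (590, -90, 167), (581, -91, 161), (577, -88, 160), (407, -208, -3)]
158 [(437, -245, -1), (588, -115, 154), (592, -106, 160), (592, -100, 162), (590, -96, 163), (590, -90, 165), (583, -90, 160), (577, -89, 156), (412, -205, -3)]
159 [(441, -242, -1), (590, -114, 152), (593, -106, 158), (592, -100, 159), (590, -96, 159), (589, -91, 161), (583, -90, 157), (577, -89, 154), (418, -201, -1)]
160 [(444, -240, -2), (588, -115, 148), (594, -105, 156), (592, -100, 157), (591, -96, 157), (590, -91, 159), (584, -90, 155), (575, -90,
[... 2037 characters left out ...]
2), (571, -102, 101), (521, -135, 50), (518, -130, 50)]
174 [(541, -165, 48), (538, -161, 48), (539, -153, 52), (583, -112, 103), (580, -108, 102), (578, -103, 103), (574, -101, 101), (523, -133, 49), (520, -129, 49)]
175 [(543, -164, 46), (542, -158, 48), (539, -154, 48), (585, -111, 101), (583, -106, 102), (582, -101, 103), (579, -97, 103), (527, -130, 50), (524, -126, 50)]
176 [(547, -161, 47), (546, -155, 49), (542, -151, 48), (588, -109, 101), (587, -103, 103), (583, -100, 102), (582, -95, 103), (529, -129, 48), (525, -125, 47)]
177 [(1138, 331, 706), (550, -152, 50), (546, -148, 49), (591, -106, 102), (588, -103, 100), (586, -98, 101), (584, -94, 102), (533, -126, 50), (530, -122, 48)]
```

The depth points put the finger front face at x≈0.592, y −0.115 to −0.09, so they are centred over the cap. The tip is at z≈0.138 with the TCP at 0.133, and the cap top is at ≈0.102. I expect contact near TCP 0.097 and home near 0.083, so I'll go down in guarded steps.

>>> {"fn": "drive_tool", "kwargs": {"plan": [[0, [0, 0, -0.004], 0], [0, [0, 0, -0.004], 0], [0, [0, 0, 0], 0]]}}

```text
time: 3.62
ee_pos: [0.5809, -0.1037, 0.1242]
tcp_rot: [-180.0, 0.0, -0.0]
wrist_force: [0.5, 0.1, 0.1]
opening: 0.0002
```

>>> {"fn": "drive_tool", "kwargs": {"plan": [[0, [0, 0, -0.003], 0], [0, [0, 0, -0.003], 0], [0, [0, 0, 0], 0]]}}

```text
time: 4.0
ee_pos: [0.581, -0.1037, 0.1185]
tcp_rot: [-180.0, 0.0, -0.0]
wrist_force: [-0.8, -0.3, 0.4]
opening: 0.0003
```

>>> {"fn": "drive_tool", "kwargs": {"plan": [[0, [0, 0, -0.003], 0], [0, [0, 0, 0], 0], [0, [0, 0, 0], 0]]}}

```text
time: 4.38
ee_pos: [0.5812, -0.1037, 0.1158]
tcp_rot: [180.0, -0.0, -0.0]
wrist_force: [-0.2, -0.1, -0.3]
opening: -0.0001
```

>>> {"fn": "drive_tool", "kwargs": {"plan": [[0, [0, 0, -0.004], 0], [0, [0, 0, -0.004], 0], [0, [0, 0, -0.003], 0], [0, [0, 0, 0], 0], [0, [0, 0, 0], 0]]}}

```text
time: 5.0
ee_pos: [0.5812, -0.1037, 0.1048]
tcp_rot: [180.0, -0.0, -0.0]
wrist_force: [0.6, -0.3, 0.6]
opening: -0.0001
```

```bash
python3 look.py 3 240 120 100 75; python3 cloud.py 3 279 164 297 180
```

```text
[ 0.58122701 -0.10368667  0.10492896] [-0.33076839 -0.22567132  0.10969807] 5.05 scale 8.0
164 [(506, -191, 47), (589, -116, 136), (592, -107, 142), (592, -101, 144), (594, -94, 148), (593, -89, 150), (587, -88, 146), (597, -75, 158), (594, -72, 158)]
165 [(512, -186, 49), (1138, 331, 706), (593, -107, 140), (593, -102, 141), (594, -94, 146), (589, -92, 143), (1138, 331, 706), (593, -78, 151), (593, -73, 154)]
166 [(515, -184, 49), (539, -158, 76), (593, -107, 137), (592, -103, 137), (592, -97, 140), (590, -92, 140), (583, -92, 136), (578, -90, 133), (443, -184, -2)]
167 [(517, -183, 47), (535, -161, 69), (593, -108, 133), (594, -101, 136), (592, -97, 137), (589, -93, 136), (586, -90, 135), (578, -90, 130), (446, -182, -3)]
168 [(521, -180, 48), (537, -159, 68), (592, -109, 129), (590, -104, 130), (592, -97, 134), (588, -95, 132), (587, -89, 134), (580, -89, 129), (451, -179, -2)]
169 [(524, -177, 48), (538, -159, 65), (592, -109, 126), (592, -103, 128), (594, -96, 133), (589, -93, 131), (588, -89, 131), (580, -89, 125), (502, -141, 47)]
170 [(526, -176, 46), (538, -159, 62), (593, -
[... 843 characters left out ...]
 (587, -97, 108), (578, -98, 102), (528, -130, 50), (524, -126, 49)]
176 [(547, -161, 48), (545, -156, 48), (543, -151, 48), (588, -108, 102), (592, -99, 109), (590, -95, 109), (579, -97, 100), (530, -128, 49), (529, -122, 51)]
177 [(550, -158, 47), (548, -154, 48), (546, -149, 48), (590, -107, 100), (590, -101, 103), (587, -97, 103), (581, -96, 99), (533, -126, 49), (530, -122, 49)]
178 [(554, -156, 48), (551, -152, 47), (549, -147, 48), (592, -106, 99), (590, -101, 100), (589, -96, 101), (582, -95, 96), (535, -125, 48), (534, -119, 50)]
179 [(558, -153, 49), (556, -148, 49), (552, -144, 48), (591, -107, 95), (590, -101, 97), (589, -96, 98), (583, -94, 95), (539, -122, 48), (536, -118, 49)]
```

View pics/s3.png

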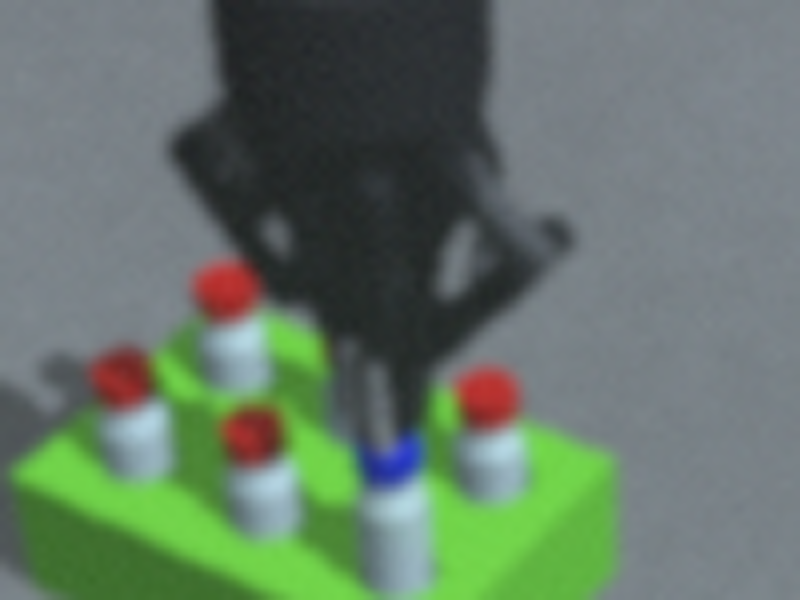

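The fingertips are just above the blue cap (tip edge near crop (390,445)), about 5 mm clear and centred.

>>> {"fn": "drive_tool", "kwargs": {"plan": [[0, [0, 0, -0.003], 0], [0, [0, 0, -0.002], 0], [0, [0, 0, 0], 0]]}}

```text
time: 5.42
ee_pos: [0.5811, -0.1037, 0.0997]
tcp_rot: [-180.0, 0.0, -0.0]
wrist_force: [0.1, -0.1, -0.3]
opening: -0.0002
```

>>> {"fn": "drive_tool", "kwargs": {"plan": [[0, [0, 0, -0.002], 0], [0, [0, 0, -0.002], 0], [0, [0, 0, 0], 0]]}}

```text
time: 5.8
ee_pos: [0.581, -0.1037, 0.0955]
tcp_rot: [-180.0, 0.0, -0.0]
wrist_force: [-0.2, 0.4, -0.3]
opening: 0.0
```

>>> {"fn": "drive_tool", "kwargs": {"plan": [[0, [0, 0, -0.002], 0], [0, [0, 0, -0.001], 0], [0, [0, 0, 0], 0]]}}

```text
time: 6.18
ee_pos: [0.5811, -0.1037, 0.0926]
tcp_rot: [-180.0, 0.0, -0.0]
wrist_force: [-0.9, -0.6, -0.2]
opening: 0.0001
```

```bash
python3 look.py 4 240 120 100 75; python3 cloud.py 4 279 172 297 182
```

```text
[ 0.58109913 -0.10366246  0.09260612] [ 0.38886143 -0.31816318 -0.22174745] 6.225 scale 8.0
172 [(535, -170, 48), (539, -160, 56), (593, -109, 118), (593, -103, 120), (593, -97, 123), (588, -95, 120), (586, -91, 120), (579, -91, 115), (513, -133, 48)]
173 [(540, -166, 50), (539, -160, 52), (594, -109, 115), (594, -103, 117), (593, -98, 119), (590, -94, 118), (587, -90, 118), (580, -90, 113), (518, -130, 50)]
174 [(541, -165, 48), (539, -160, 48), (588, -114, 105), (592, -104, 112), (594, -97, 117), (588, -96, 113), (588, -90, 115), (578, -92, 107), (519, -130, 47)]
175 [(546, -162, 50), (543, -157, 50), (588, -114, 102), (593, -104, 110), (591, -99, 111), (588, -96, 110), (589, -89, 114), (580, -90, 107), (524, -126, 49)]
176 [(547, -161, 48), (544, -157, 47), (544, -150, 50), (592, -105, 106), (593, -98, 109), (588, -96, 107), (589, -90, 110), (579, -91, 103), (526, -125, 48)]
177 [(553, -157, 50), (548, -154, 48), (546, -148, 49), (592, -105, 103), (592, -99, 105), (589, -95, 105), (588, -91, 106), (532, -127, 48), (529, -122, 48)]
178 [(556, -154, 50), (552, -151, 48), (550, -145, 50), (592, -106, 99), (592, -99, 102), (590, -95, 102), (589, -90, 104), (534, -125, 47), (533, -120, 48)]
179 [(559, -152, 50), (555, -149, 49), (553, -143, 50), (593, -105, 97), (594, -98, 101), (589, -96, 98), (583, -95, 94), (539, -122, 49), (535, -118, 48)]
180 [(560, -151, 48), (559, -146, 49), (556, -142, 49), (592, -106, 92), (591, -101, 95), (588, -97, 94), (583, -95, 91), (540, -121, 46), (540, -115, 49)]
181 [(566, -147, 50), (560, -145, 47), (559, -139, 49), (592, -106, 89), (591, -101, 91), (590, -96, 93), (583, -95, 88), (545, -118, 48), (543, -113, 49)]
```

View pics/s4.png

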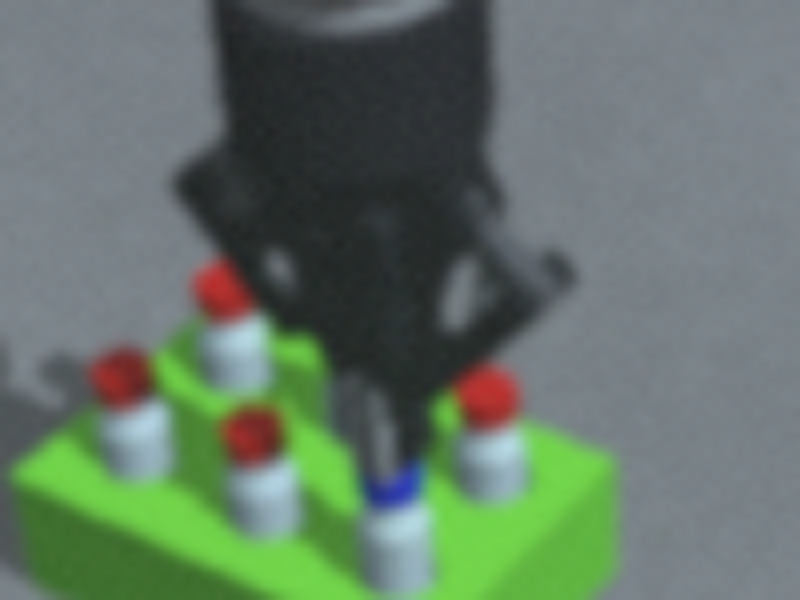

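The cap has moved down, with its lower edge going from crop row ~485 to ~508, about 8 mm. The wrist force shows nothing, so I can't rely on it for such light loads. I'll measure the remaining travel from the cap's lower edge against the red caps.

```bash
cat > edge.py <<'E'
import sys
from h import *
S0=load('scene','0');E=S0['extrinsics']
def proj(x,y,h):
    q=E@np.array([x,y,h,1]);return q[:2]/q[2]*S0['fx']+[S0['cx'],S0['cy']]
# sub-pixel lower edge of cap: saturation drop along columns
def low(z,uc,vc,n=3):
    p=cv2.cvtColor(z['p'],cv2.COLOR_RGB2HSV)[:,:,1].astype(float)
    out=[]
    for u in range(int(round(uc))-n+1,int(round(uc))+n):
        col=p[:,u];v=int(round(vc))
        while col[v]>130 and v<vc+9:v+=1
        out.append(v-1+(col[v-1]-130)/(col[v-1]-col[v]))
    return np.mean(out)
xs=[(.5295,-.1042),(.529,-.156),(.529,-.207),(.5816,-.1562),(.5806,-.2088)]
px=[(300.3,169.4),(283.9,162.4),(267.7,155.9),(271.5,173.8),(254.7,166.7)]
off=[]
for (x,y),(u,v) in zip(xs,px):
    off.append(low(S0,u,v)-proj(x,y,.088)[1])
print('red offs',np.round(off,2))
s=(proj(.582,-.104,.088)-proj(.582,-.104,.098))[1]/10
home=proj(.582,-.104,.088)[1]+np.mean(off)
print('rows/mm',s,'home row',home)
for k in sys.argv[1:]:
    z=load('scene',k)
    b=blobs(z,(105,120,40),(130,255,255),(278,168,302,195))[0]
    if not b:print(k,'none');continue
    c=max(b,key=lambda b:b[1][4])[0];l=low(z,288.5,c[1]);print(k,c.round(1),'low',round(l,2),'proud mm',round((home-l)/s,1))
E
python3 edge.py 0 2 3 4
```

```text
red offs [4.67 4.5  4.24 4.49 4.57]
rows/mm 0.31105259801744295 home row 183.8550900497988
0 [288.1 176.1] low 179.91 proud mm 12.7
2 [288.1 176.1] low 179.9 proud mm 12.7
3 [288.8 177.3] low 179.93 proud mm 12.6
4 [289.  180.4] low 181.51 proud mm 7.5
```

>>> {"fn": "drive_tool", "kwargs": {"plan": [[0, [0, 0, -0.001], 0], [0, [0, 0, -0.001], 0], [0, [0, 0, -0.001], 0], [0, [0, 0, -0.001], 0], [0, [0, 0, -0.001], 0], [0, [0, 0, 0], 0], [0, [0, 0, 0], 0]]}}

```text
time: 7.1
ee_pos: [0.5811, -0.1037, 0.0876]
tcp_rot: [-180.0, 0.0, -0.0]
wrist_force: [0.2, 0.4, 0.8]
opening: 0.0
```

```bash
python3 look.py 5 240 120 100 75; python3 edge.py 5
```

```text
[ 0.58109764 -0.10366999  0.08759715] [ 0.67744098 -0.09567103  0.93669414] 7.15 scale 8.0
red offs [4.67 4.5  4.24 4.49 4.57]
rows/mm 0.31105259801744295 home row 183.8550900497988
5 [288.9 182.3] low 184.13 proud mm -0.9
```

View pics/s5.png

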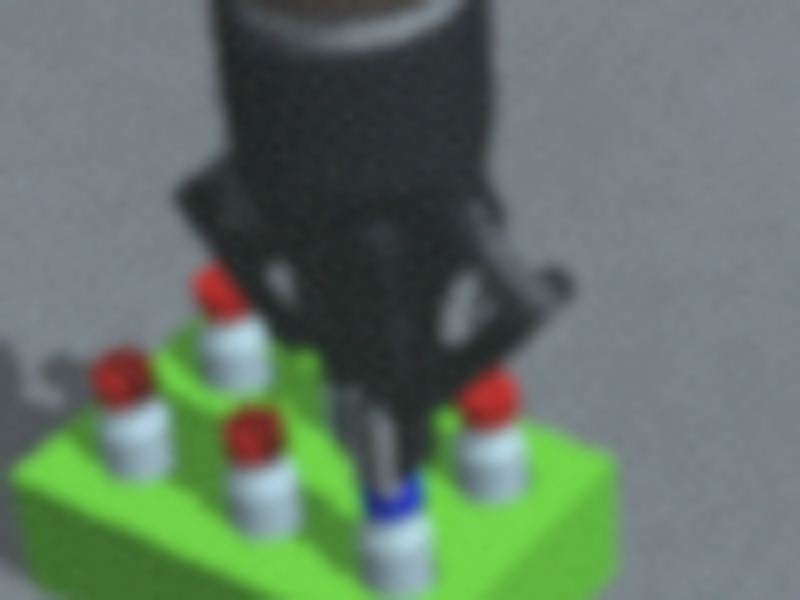

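>>> {"fn": "drive_tool", "kwargs": {"plan": [[0, [0, 0, -0.001], 0], [0, [0, 0, 0], 0], [0, [0, 0, 0], 0]]}}

```text
time: 7.52
ee_pos: [0.5811, -0.1037, 0.0867]
tcp_rot: [-180.0, 0.0, -0.0]
wrist_force: [-0.2, 0.2, 0.6]
opening: -0.0
```

>>> {"fn": "drive_tool", "kwargs": {"plan": [[0, [0, 0, -0.0005], 0], [0, [0, 0, 0], 0], [0, [0, 0, 0], 0]]}}

```text
time: 7.9
ee_pos: [0.5811, -0.1037, 0.0863]
tcp_rot: [-180.0, -0.0, -0.0]
wrist_force: [0.0, 0.3, 1.9]
opening: -0.0003
```

```bash
python3 look.py 6 240 120 100 75; python3 edge.py 6|tail -1; python3 cloud.py 6 285 177 293 186; python3 -c "
from workcell import monitor;o=monitor.get_obs();print(o['joint_efforts'])"
```

```text
[ 0.58115378 -0.10366884  0.08631728] [0.08641654 0.21304498 1.59225097] 7.95 scale 8.0
6 [288.8 182.7] low 184.44 proud mm -1.9
177 [(592, -105, 103), (592, -99, 105), (587, -97, 102), (588, -90, 107)]
178 [(592, -106, 99), (594, -98, 104), (589, -96, 101), (590, -89, 105)]
179 [(593, -105, 97), (594, -98, 101), (589, -96, 98), (588, -91, 100)]
180 [(593, -106, 93), (592, -100, 96), (589, -96, 95), (589, -90, 98)]
181 [(591, -107, 88), (592, -100, 92), (588, -97, 90), (582, -96, 87)]
182 [(591, -108, 84), (590, -102, 87), (590, -96, 89), (583, -96, 84)]
183 [(591, -108, 81), (590, -103, 82), (588, -98, 83), (585, -94, 83)]
184 [(591, -108, 78), (592, -101, 82), (589, -97, 82), (586, -94, 80)]
185 [(568, -127, 47), (592, -101, 79), (590, -97, 79), (582, -97, 73)]
[-8.95699832e-04 -5.68520916e+01  4.61661887e+01 -2.79686730e-01
 -9.05333400e-05 -5.25412929e-05]
```

View pics/s6.png

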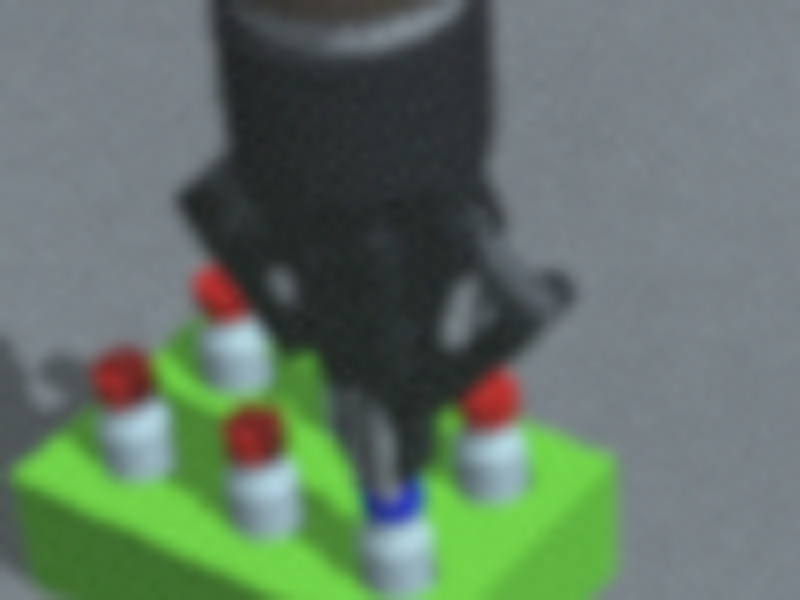

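>>> {"fn": "drive_tool", "kwargs": {"plan": [[0, [0, 0, -0.0005], 0], [0, [0, 0, 0], 0], [0, [0, 0, 0], 0]]}}

```text
time: 8.32
ee_pos: [0.5812, -0.1037, 0.0858]
tcp_rot: [180.0, -0.0, -0.0]
wrist_force: [-0.8, -0.3, 2.1]
opening: -0.0001
```

>>> {"fn": "drive_tool", "kwargs": {"plan": [[0, [0, 0, -0.0005], 0], [0, [0, 0, 0], 0], [0, [0, 0, 0], 0]]}}

```text
time: 8.7
ee_pos: [0.5812, -0.1037, 0.0856]
tcp_rot: [180.0, -0.0, -0.0]
wrist_force: [-2.5, 0.2, 4.5]
opening: 0.0002
```

>>> {"fn": "drive_tool", "kwargs": {"plan": [[0, [0, 0, -0.0005], 0], [0, [0, 0, 0], 0], [0, [0, 0, 0], 0]]}}

```text
time: 9.07
ee_pos: [0.5813, -0.1037, 0.0855]
tcp_rot: [180.0, -0.0, -0.0]
wrist_force: [-2.5, -0.2, 8.6]
opening: -0.0003
```

>>> {"fn": "drive_tool", "kwargs": {"plan": [[0, [0, 0, -0.0005], 0], [0, [0, 0, 0], 0], [0, [0, 0, 0], 0]]}}

```text
time: 9.45
ee_pos: [0.5813, -0.1037, 0.0854]
tcp_rot: [180.0, -0.1, -0.0]
wrist_force: [-4.3, 1.0, 10.2]
opening: -0.0
```

The TCP is stopped hard at 0.0855 while the force rises to 10 N, so the vial is on its floor. I'll lift and check.

>>> {"fn": "drive_tool", "kwargs": {"plan": [[0, [0, 0, 0.005], 0], [0, [0, 0, 0.03], 0], [0, [0, 0, 0.04], 0], [0, [-0.004, 0.032, 0], 0], [0, [-0.004, 0.032, 0], 0], [0, [-0.004, 0.032, 0], 0], [0, [-0.004, 0.032, 0], 0], [0, [-0.004, 0.032, 0], 0], [0, [-0.004, 0.032, 0], 0], [0, [-0.004, 0.032, 0], 0]]}}

```text
time: 10.7
ee_pos: [0.5562, 0.0633, 0.1593]
tcp_rot: [-177.5, 0.0, 5.3]
wrist_force: [-0.1, 0.5, -0.8]
opening: 0.0001
```

>>> {"fn": "drive_tool", "kwargs": {"plan": [[0, [-0.004, 0.032, 0], 0], [0, [-0.004, 0.03, 0], 0], [0, [-0.005, 0.029, 0], 0], [0, [0, 0, 0], 0], [0, [0, 0, 0], 0]]}}

```text
time: 11.32
ee_pos: [0.5492, 0.1101, 0.1593]
tcp_rot: [-175.6, 0.0, 9.2]
wrist_force: [0.1, 0.6, -0.1]
opening: 0.0001
```

```bash
python3 look.py 7 240 120 220 165; python3 edge.py 7|tail -1
python3 - <<'E'
from h import *
z=load('scene','7')
for c,s in blobs(z,(105,120,60),(130,255,255),(275,165,305,195))[0]:print(c,s,ray(z,c,.0865)[0])
E
```

```text
[0.54922143 0.10994017 0.15932767] [-0.88011557 -0.09163265  0.19111925] 11.375 scale 3.6363636363636362
7 [288.5 181. ] low 184.58 proud mm -2.3
[288.46 181.04] [285 178   8   8  50] [ 0.58543132 -0.10107069  0.0865    ]
```

View pics/s7.png

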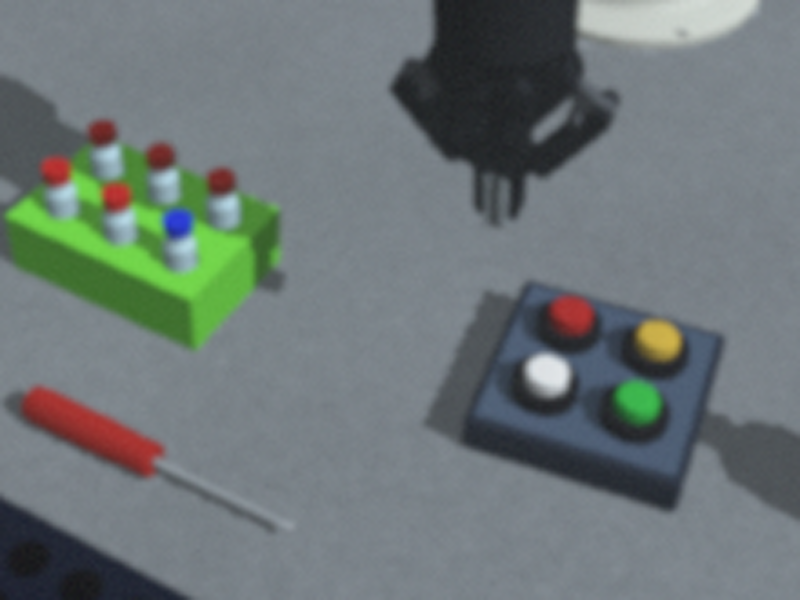

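The vial is level with the red caps. The arm stopped short, at y=0.11 instead of 0.211, and tilted. I'll check the joints.

Run:
```python
from workcell import monitor
o=monitor.get_obs();print({k:np.round(v,2) if 0 else v for k,v in o.items() if k in('q','qd','ee_pos','tcp_rot','wrist_force')})
```

```text
{'q': array([  9.08487103,   5.48609505,   2.84118795,  87.4063454 ,
         4.35676885, 179.94327611]), 'qd': array([-0.32248137,  0.0054704 ,  0.02437328,  0.01374096,  0.00061722,
       -0.04213303]), 'ee_pos': array([0.54922143, 0.10994017, 0.15932767]), 'tcp_rot': array([-1.75643183e+02,  4.69433559e-02,  9.14143103e+00]), 'wrist_force': array([-0.88011557, -0.09163265,  0.19111925])}
```

J6 is at its 180° limit, since yaw = q1 − q6 + 180. I'll turn yaw positive to free it.

>>> {"fn": "drive_tool", "kwargs": {"plan": [[0, [0, 0, 0], 10], [0, [0, 0, 0], 10], [0, [0, 0, 0], 10], [0, [0, 0, 0], 10], [0, [0, 0, 0], 0], [0, [0, 0, 0], 0]]}}

```text
time: 12.12
ee_pos: [0.5492, 0.11, 0.1593]
tcp_rot: [-175.6, 0.1, 48.9]
wrist_force: [-0.2, 0.2, -0.0]
opening: -0.0002
```

Run:
```python
from workcell import monitor
o=monitor.get_obs();print({k:v for k,v in o.items() if k in('q','ee_pos','tcp_rot','time')})
```

```text
{'time': 12.125, 'q': array([  9.60828186,   8.37359143,   5.98708832,  90.42659549,
         3.34554156, 140.60727832]), 'ee_pos': array([0.54920907, 0.10998992, 0.15929698]), 'tcp_rot': array([-1.75630298e+02,  5.37037086e-02,  4.89208832e+01])}
```

The tool keeps a 4.4° tilt because the commanded pose was reset at the limit. That is harmless for a button press: one finger edge is ~1 mm lower, so I offset slightly for it. On to above the green button.

>>> {"fn": "drive_tool", "kwargs": {"plan": [[0, [-0.0032, 0.026, 0], 0], [0, [-0.0032, 0.026, 0], 0], [0, [-0.0032, 0.026, 0], 0], [0, [-0.0032, 0.0265, 0], 0], [0, [0, 0, -0.03], 0], [0, [0, 0, -0.03], 0], [0, [0, 0, -0.02], 0], [0, [0, 0, 0], 0], [0, [0, 0, 0], 0]]}}

```text
time: 13.25
ee_pos: [0.5367, 0.2148, 0.0804]
tcp_rot: [-175.7, -0.0, 49.1]
wrist_force: [0.5, -0.5, 0.5]
opening: 0.0003
```

```bash
python3 look.py 8 350 150 120 90; python3 cloud.py 8 404 208 426 232 | tail -14
```

```text
[0.53694104 0.21490374 0.08072386] [-0.1386503  -0.05872401  0.23885971] 13.3 scale 6.666666666666667
218 [(500, 172, 29), (498, 176, 29), (496, 180, 29), (492, 184, 28), (1138, 331, 706), (545, 205, 88), (552, 210, 97), (552, 214, 100), (550, 218, 100), (548, 222, 100), (545, 225, 99)]
219 [(503, 173, 29), (502, 178, 30), (498, 181, 28), (495, 186, 28), (498, 191, 33), (501, 196, 39), (552, 211, 95), (547, 214, 92), (551, 219, 98), (547, 222, 97), (542, 226, 94)]
220 [(507, 175, 29), (504, 179, 29), (499, 182, 26), (498, 187, 27), (499, 192, 31), (502, 197, 36), (551, 211, 91), (547, 215, 89), (549, 219, 94), (547, 223, 94), (542, 226, 90)]
221 [(511, 176, 30), (508, 180, 29), (503, 184, 27), (501, 188, 28), (499, 192, 28), (500, 197, 32), (553, 212, 90), (545, 215, 84), (547, 219, 89), (545, 223, 88), (541, 226, 87)]
222 [(513, 177, 29), (509, 181, 28), (510, 186, 31), (505, 189, 28), (504, 194, 30), (502, 198, 30), (503, 203, 34), (547, 216, 83), (550, 220, 88), (544, 223, 85), (494, 219, 35)]
223 [(516, 179, 29), (511, 182, 27), (511, 187, 29), (511, 191, 32), (507, 195, 30), (50
[... 840 characters left out ...]
40, 191, 42), (538, 195, 43), (542, 201, 50), (541, 205, 51), (538, 209, 50), (538, 213, 52), (533, 216, 50), (529, 220, 48), (507, 220, 27), (507, 225, 29)]
229 [(533, 186, 28), (540, 192, 39), (540, 196, 41), (545, 202, 50), (545, 206, 52), (542, 210, 51), (537, 213, 49), (536, 217, 50), (534, 221, 51), (523, 224, 42), (510, 226, 29)]
230 [(534, 186, 26), (544, 193, 41), (542, 197, 41), (549, 203, 51), (546, 207, 50), (542, 210, 49), (539, 214, 48), (539, 219, 51), (535, 222, 49), (525, 225, 40), (512, 227, 29)]
231 [(540, 188, 30), (549, 195, 43), (543, 198, 39), (549, 204, 48), (549, 208, 50), (545, 212, 49), (544, 216, 50), (543, 220, 52), (539, 223, 50), (529, 226, 42), (515, 228, 28)]
```

View pics/s8.png

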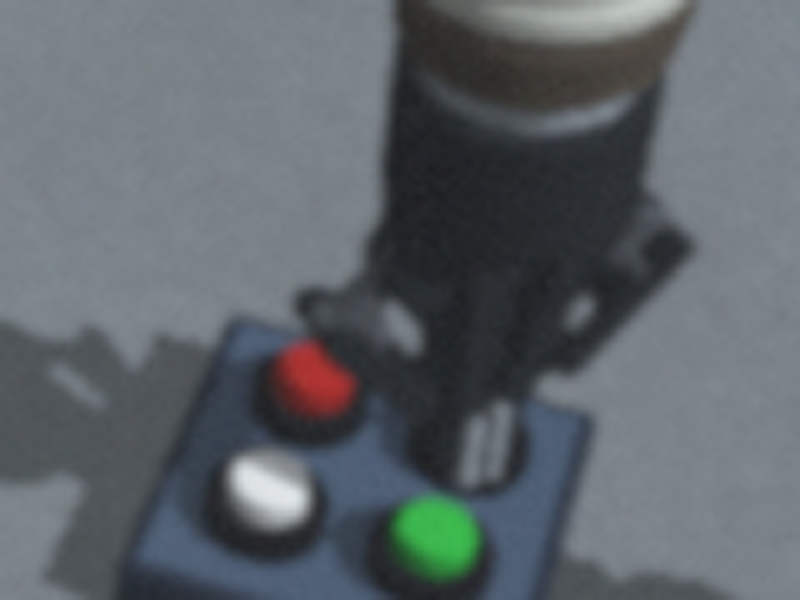

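The tips (crop ~(480,485)) are above the green button (435,535) at z≈0.083, over roughly the right xy and clear of the others. Descending.

>>> {"fn": "drive_tool", "kwargs": {"plan": [[0, [0, 0, -0.012], 0], [0, [0, 0, -0.012], 0], [0, [0, 0, -0.003], 0], [0, [0, 0, 0], 0], [0, [0, 0, 0], 0]]}}

```text
time: 13.92
ee_pos: [0.5365, 0.2148, 0.0527]
tcp_rot: [-175.6, 0.0, 49.2]
wrist_force: [0.4, 0.3, -0.0]
opening: 0.0003
```

```bash
python3 look.py 9 375 185 80 60
```

```text
[0.53655853 0.2148346  0.0527301 ] [-0.65949958  0.01541435 -0.18259112] 13.975 scale 10.0
```

View pics/s9.png

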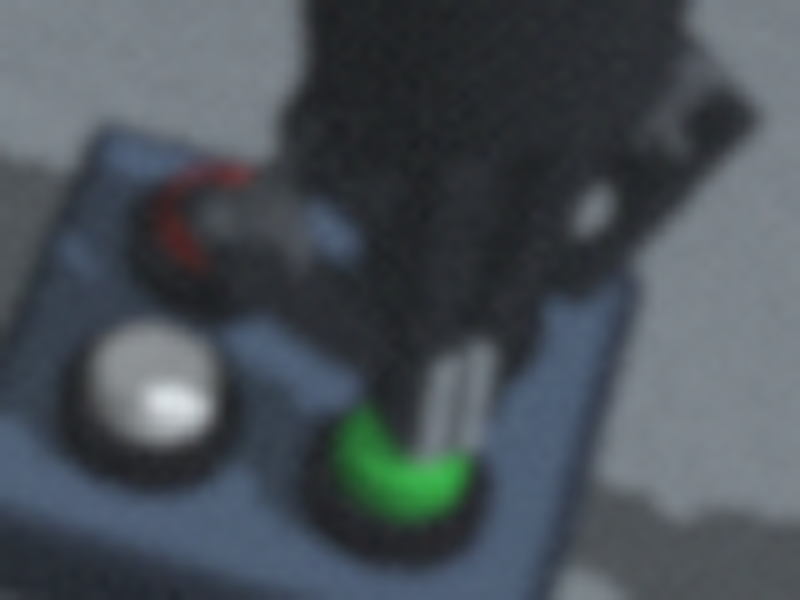

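>>> {"fn": "drive_tool", "kwargs": {"plan": [[0, [0.002, -0.002, 0], 0], [0, [0, 0, -0.002], 0], [0, [0, 0, -0.001], 0], [0, [0, 0, -0.001], 0], [0, [0, 0, 0], 0]]}}

```text
time: 14.6
ee_pos: [0.5385, 0.2127, 0.0485]
tcp_rot: [-175.7, 0.0, 49.2]
wrist_force: [1.3, -0.8, 2.2]
opening: 0.0001
```

>>> {"fn": "drive_tool", "kwargs": {"plan": [[0, [0, 0, -0.001], 0], [0, [0, 0, -0.001], 0], [0, [0, 0, 0], 0]]}}

```text
time: 14.98
ee_pos: [0.5385, 0.2127, 0.0465]
tcp_rot: [-175.6, 0.0, 49.2]
wrist_force: [0.7, -1.6, 2.7]
opening: -0.0
```

>>> {"fn": "drive_tool", "kwargs": {"plan": [[0, [0, 0, -0.001], 0], [0, [0, 0, 0], 0], [0, [0, 0, 0], 0]]}}

```text
time: 15.35
ee_pos: [0.5385, 0.2128, 0.0455]
tcp_rot: [-175.6, 0.0, 49.2]
wrist_force: [1.9, -2.1, 4.4]
opening: 0.0001
```

Force is rising along the spring curve. Continuing to the stop.

>>> {"fn": "drive_tool", "kwargs": {"plan": [[0, [0, 0, -0.001], 0], [0, [0, 0, 0], 0], [0, [0, 0, 0], 0]]}}

```text
time: 15.72
ee_pos: [0.5385, 0.2128, 0.0444]
tcp_rot: [-175.6, 0.0, 49.2]
wrist_force: [2.4, -1.4, 4.3]
opening: 0.0
```

>>> {"fn": "drive_tool", "kwargs": {"plan": [[0, [0, 0, -0.0005], 0], [0, [0, 0, 0], 0], [0, [0, 0, 0], 0]]}}

```text
time: 16.1
ee_pos: [0.5385, 0.2128, 0.0439]
tcp_rot: [-175.6, 0.0, 49.2]
wrist_force: [1.5, -2.2, 4.5]
opening: 0.0
```

>>> {"fn": "drive_tool", "kwargs": {"plan": [[0, [0, 0, -0.0005], 0], [0, [0, 0, 0], 0], [0, [0, 0, 0], 0]]}}

```text
time: 16.48
ee_pos: [0.5385, 0.2128, 0.0438]
tcp_rot: [-175.6, 0.0, 49.2]
wrist_force: [2.0, -3.0, 8.1]
opening: 0.0001
```

>>> {"fn": "drive_tool", "kwargs": {"plan": [[0, [0, 0, -0.0005], 0], [0, [0, 0, 0], 0], [0, [0, 0, 0], 0]]}}

```text
time: 16.85
ee_pos: [0.5386, 0.2128, 0.0437]
tcp_rot: [-175.7, 0.0, 49.2]
wrist_force: [-0.5, -3.6, 10.4]
opening: -0.0001
```

>>> {"fn": "drive_tool", "kwargs": {"plan": [[0, [0, 0, 0.004], 0], [0, [0, 0, 0.01], 0], [0, [0, 0, 0.03], 0], [0, [0, 0, 0.04], 0], [0, [-0.03, -0.03, 0.02], 0], [0, [-0.03, -0.03, 0], 0], [0, [-0.03, -0.03, 0], 0], [0, [0, 0, 0], 0], [0, [0, 0, 0], 0]]}}

```text
time: 17.98
ee_pos: [0.4484, 0.123, 0.147]
tcp_rot: [-175.6, 0.0, 49.2]
wrist_force: [0.6, 1.5, 0.4]
opening: 0.0001
```

```bash
python3 look.py 10 200 120 320 240; python3 edge.py 10|tail -1
python3 - <<'E'
from h import *
z=load('scene','10')
for n,lo,hi in(('green',(50,120,60),(75,255,255)),('red',(0,130,80),(8,255,255)),('yel',(15,130,80),(32,255,255)),('white',(0,0,190),(180,40,255))):
  for c,s in blobs(z,lo,hi,(365,190,445,260))[0]:print(n,c.round(1))
for c,s in blobs(z,(0,130,60),(8,255,255),(235,145,325,215))[0]:print('cap',c.round(1))
E
```

```text
[0.44862675 0.12323952 0.14681336] [-0.06087675  0.02364677 -1.15607314] 18.025 scale 2.5
10 [288.5 181.1] low 184.6 proud mm -2.4
green [415.  230.2]
red [396.8 206.7]
yel [420.7 213.3]
white [390.7 221.8]
cap [268.  155.6]
cap [284.  162.1]
cap [254.7 166.6]
cap [300.7 169. ]
cap [271.6 173.7]
```

View pics/s10.png

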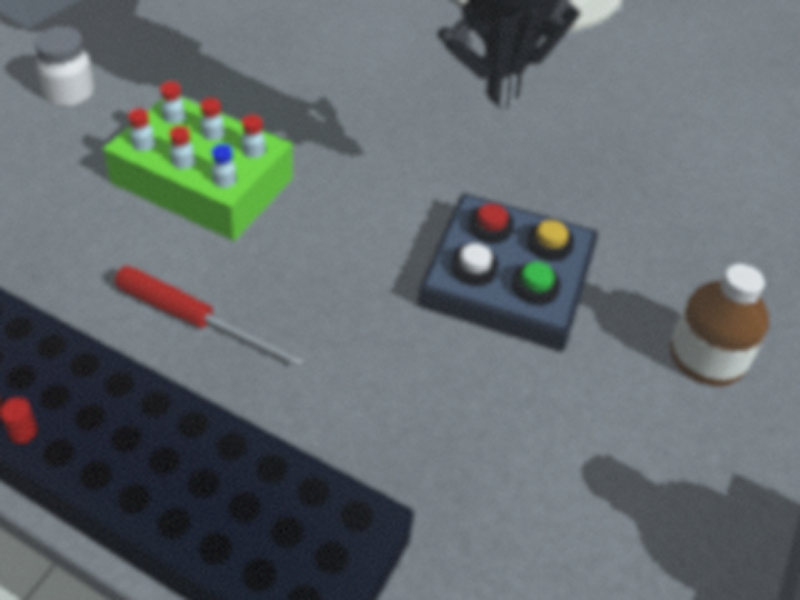

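The picture shows the blue cap level with the red ones, all four buttons back at their start pixels (green at 415.0, 230.2) and the gripper clear. Handing in.

```bash
python3 -c "
from workcell import job
print(job.job_done())"
```

```text
the job is handed in; nothing more can be done
None
```

I pressed the blue-capped vial down to its stop and then pressed the green button fully in. I let it spring back, withdrew the arm and handed the job in at about 18 s; no verdict was reported.

**Vial:** it went down until the tool stopped at 0.0855 m and the force rose to about 10 N.

**Green button:** the tool moved about 6 mm down its spring, then stopped with about 10 N on it.

**Last checks:**
- In the final picture the blue cap looks level with the red ones.
- All four buttons and the five red caps are within half a pixel of where they started.
- The arm is clear of everything. I checked the bottle, jar and screwdriver by eye only.

**Things that disagreed or went wrong:**
- **Fingertip position:** with the fingers shut, the tips sat about 3 mm behind the reported TCP, not 22 mm ahead. I found this from depth readings and confirmed it by contact.
- **Light forces:** the wrist force barely showed the vial's 2.5 N of friction, so I judged its travel by camera until it hit the stop.
- **Cap height:** my edge measurement puts the vial about 2 mm below home, which the stop makes impossible, so I take it as measurement bias.
- **Joint limit:** joint 6 reached its 180° limit on the way to the pad. That left the tool tilted about 4.4° for the button press.

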